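# Load the bench centrifuge in balance

### The arm

A 7-joint arm with a two-finger parallel gripper is mounted at the origin on a cart in front of the work surface, level with it; the furniture and walls round the work are solid. World frame = base frame: x ahead of the robot, y to its left, z up, the work surface at z = 0. Lengths are in m, angles in rad, forces in N, time in s.
With the tool pointing down it reaches from about 0.425 to 0.875 m from the base axis. Payload 4.7 kg.
Tool frame: the origin (TCP) lies on the centre line of the jaws, within the pads' length; the fingertips stand 19 mm ahead of it and the grasp point (between the pads) is the TCP (ctrl.nose_length is the distance from the TCP to the fingertips, in m); z points along the fingers, x is the direction in which the jaws open and shut, and the axes are right-handed (so a half turn about z gives the same grasp; the last joint's range is limited). The gripper opens to 87 mm and grips with 3 to 60 N. Pads are 19 mm wide; open, the fingers measure 117 mm over their backs; the gripper's body (75 mm by 190 mm) begins 51 mm behind the grasp point.
Start: joints at [1.221, 0.321, -0.07, 1.45, 0.023, 1.371, -0.057], TCP at [0.231, -0.607, 0.242] pointing down, gripper open.
Joint ranges: [-2.86, 2.86], [-0.3, 2.09], [-1.38, 1.24], [0.06, 2.45], [-1.56, 4.7], [0.09, 2.05], [-2.69, 2.69]. Speed limits (rad/s): [2.57, 2.57, 3.14, 3.14, 3.14, 3.14, 3.14].

### API

Orientations are given as a rotation vector (axis times angle).
In Python, from bench import ctrl gives the robot as it stands. The module is installed in compiled form; this text tells all that it offers.
- The arm moves only by the shell command python3 -m crank 'ROWS' [OPENING] [FORCE]. ROWS is a JSON object of lists of equal length, an entry for each row: "dp": the shift along the tool's x, y, z in cm, a list of three; "delta_rot": the turn, a rotation vector about the tool's x, y, z in rad, a list of three. In form: {"dp": [[x, y, z], ...], "delta_rot": [[rx, ry, rz], ...]}. A call has exactly 8 rows; each row shifts and turns the commanded pose from where the row before left it, along the tool's axes as they then stand; what a row does not reach is not made up. A row lasts 1/10 s, in which the tool goes at most 50 mm and 8.59 degrees, less where a joint would pass 70% of its speed; a pose out of reach is approached as far as the arm can. A call with a gripper value outside its range is refused whole. OPENING is the finger opening in cm, from 0 to 8.7, set as the call begins (- or left out, the last holds). The fingers move at their own pace and stop on an object; FORCE is the grip in N (left out, the last holds). Time passes only in rows, so rows that do not move let the fingers close, or fill a call up. It gives the time, the measured TCP pose, the force and the opening at its end, in the units of the state.
- ctrl.get_state(): the state, without advancing time (a new reading comes with each control period).
- ctrl.get_image(name): name is "scene" or "top" or "wrist"; returns the picture (480x640x3 uint8, blue, green, red); there is no depth.
- ctrl.camera_info(name): a dict with "camera_matrix" (3x3 intrinsics, pixels), "xyz" and "orientation" of the camera in the world. Camera axes: x right, y down, z forward; pixel columns grow to the right and rows downward; lengths in m; the calibration is good to about 2 mm. The wrist camera is an equidistant fisheye: a pixel r from the principal point sees the ray r / f radians off the axis. A picture is of the moment at which its call begins: read the wrist's pose just before it. camera_info takes no time and is no camera call; for the wrist camera it gives the pose at the moment of the call.
- ctrl.close_job(): hands the job in, once; it reports no verdict.
The state is a dict: "time": time; "joint_positions": joint angles; "qd": joint speeds; "joint_torque": joint torques, N m; "position": TCP position; "tool_rot": TCP orientation; "ft_force": force on the tool from outside, world axes, zero at the start; "torque": the same for the moment, N m; "grip_width": opening from 0.0 (shut) to 1.0 (fully open).
Only numpy, scipy, OpenCV 4.12 (cv2) and the standard library are available. Lean on these libraries where they do the work, as an engineer would, in place of code of your own. Each camera call takes 0.05 s, during which the arm holds its last target.

### The job

Load the four screw-cap centrifuge tubes that stand free on the bench, two tall and two short, into the four buckets of the open centrifuge, one in each, so that the rotor is balanced: the two tall tubes in buckets straight across the spindle from each other, and the two short tubes in the other two buckets. Keep the tubes upright, and leave each one standing cap up on the floor of its bucket.

Things in the scene. Friction and masses are not known exactly. Their poses are not given: they have to be found in the camera images.
- tall_1_mid (a point): tall screw-cap tube standing upright on its flat foot: 115 mm high, body 29 mm in diameter, blue ribbed cap 34 mm in diameter and 18 mm high, 60 g. The point is its centre, 57.5 mm above its foot; z points up through the cap. Seated in a bucket its top 65 mm stands out, so grip it by the cap or just below. One of two alike.
- tall_2_mid (a point): tall screw-cap tube standing upright on its flat foot: 115 mm high, body 29 mm in diameter, blue ribbed cap 34 mm in diameter and 18 mm high, 60 g. The point is its centre, 57.5 mm above its foot; z points up through the cap. Seated in a bucket its top 65 mm stands out, so grip it by the cap or just below. One of two alike.
- short_1_mid (a point): short screw-cap tube standing upright on its flat foot: 85 mm high, body 26 mm in diameter, blue ribbed cap 29 mm in diameter and 16 mm high, 35 g. The point is its centre, 42.5 mm above its foot; z points up through the cap. Seated in a bucket only its top 35 mm stands out, so grip it by the cap (top 25 mm). One of two alike.
- short_2_mid (a point): short screw-cap tube standing upright on its flat foot: 85 mm high, body 26 mm in diameter, blue ribbed cap 29 mm in diameter and 16 mm high, 35 g. The point is its centre, 42.5 mm above its foot; z points up through the cap. Seated in a bucket only its top 35 mm stands out, so grip it by the cap (top 25 mm). One of two alike.
- bucket_a (a point): centre of the mouth of one of the rotor's four equal open metal buckets, straight across the spindle from bucket c. The mouth lies 136 mm above the bench and is 49 mm wide inside, narrowing like a funnel over its top 14 mm to a bore of 36 mm; the flat floor is 50 mm below this point. It takes either size of tube.
- bucket_b (a point): centre of the mouth of one of the rotor's four equal open metal buckets, straight across the spindle from bucket d. The mouth lies 136 mm above the bench and is 49 mm wide inside, narrowing like a funnel over its top 14 mm to a bore of 36 mm; the flat floor is 50 mm below this point. It takes either size of tube.
- bucket_c (a point): centre of the mouth of one of the rotor's four equal open metal buckets, straight across the spindle from bucket a. The mouth lies 136 mm above the bench and is 49 mm wide inside, narrowing like a funnel over its top 14 mm to a bore of 36 mm; the flat floor is 50 mm below this point. It takes either size of tube.
- bucket_d (a point): centre of the mouth of one of the rotor's four equal open metal buckets, straight across the spindle from bucket b. The mouth lies 136 mm above the bench and is 49 mm wide inside, narrowing like a funnel over its top 14 mm to a bore of 36 mm; the flat floor is 50 mm below this point. It takes either size of tube.
- rotor: four-armed metal rotor, braked (it does not turn), in the centrifuge's bowl. Origin on the spindle axis at its foot, 46 mm above the bench. Its buckets a, b, c, d hang 75 mm from the axis at its +x, +y, -x, -y. Hub, arms and pins stay below the buckets' mouths.
- centrifuge: white bench centrifuge, fixed, 280 mm wide (y), 140 mm high, from 190 mm in front of its origin (console, -x) to 140 mm behind it. Origin on the bench under the spindle. The bowl's opening is 236 mm wide, with a rubber rim 143 mm above the bench. The lid is fixed open and leans back from the far edge, its top about 0.4 m above the bench.
Things that resemble listed ones, but are neither listed nor needed, are in the scene too. Leave any red or yellow look-alike of the part that bears tall_1_mid alone.

How it is judged:
By the outcome, as a careful person would: the job done as asked, in the order asked, and still so for the second after the job is handed in, with the robot touching nothing.
It also fails if it takes over 109 s, if anything falls off the work surface, if the arm or the gripper's body presses on something with over 40 N, if the wrist force passes 120 N, or if a joint passes its speed limit or range.

## Working session

There is one attempt and no reset: what is moved stays moved. The work goes in short steps, Python scripts to look and compute and a shell command to move; the robot and the scene stay as the last step left them, time stands still between calls to the robot, and variables do not carry over. Pictures are saved under pics/ and viewed, and the job is handed in when it is done.

```bash
mkdir -p pics; ls; python3 - <<'E'
from bench import ctrl
import cv2
s=ctrl.get_state()
print(s)
for n in ("scene","top","wrist"):
    print(n,ctrl.camera_info(n))
    cv2.imwrite(f"pics/{n}0.png",ctrl.get_image(n))
print(ctrl.nose_length)
E
```

```text
pics
{'time': 0.0, 'joint_positions': array([ 1.22107187,  0.3218202 , -0.07005668,  1.45169754,  0.02260384,
        1.37082868, -0.05689329]), 'qd': array([-6.83419062e-04, -5.59266957e-04, -1.19108320e-04, -5.15135307e-05,
       -1.34277388e-03,  6.37036460e-04,  8.83714092e-04]), 'joint_torque': array([-9.14632728e-04, -4.91288280e+01, -4.04120665e-01, -3.12534535e+01,
       -6.41111028e-02,  4.37076890e-02,  1.39880594e-04]), 'position': array([ 0.23104779, -0.60697296,  0.24045179]), 'tool_rot': array([-2.58583831,  1.78230914,  0.00264108]), 'ft_force': array([-0.46128438,  0.0610007 ,  0.21745597]), 'torque': array([ 0.01529037, -0.00139215,  0.00137098]), 'grip_width': 1.0002815428923375}
scene {'camera_matrix': array([[516.50676618,   0.        , 324.97491309],
       [  0.        , 516.50676618, 236.63524119],
       [  0.        ,   0.        ,   1.        ]]), 'xyz': array([0.15104763, 0.66417361, 1.08283857]), 'orientation': array([-0.71499123,  2.7028619 , -0.97112127])}
top {'camera_matrix': array([[457.62404577,   0.        , 319.87650353],
       [  0.        , 457.62404577, 240.12430498],
       [  0.        ,   0.        ,   1.        ]]), 'xyz': array([ 0.39215735, -0.02316568,  1.2338024 ]), 'orientation': array([-2.11654108,  2.17983146, -0.13660089])}
wrist {'camera_matrix': array([[371.64829954,   0.        , 322.02119346],
       [  0.        , 371.64829954, 235.39480477],
       [  0.        ,   0.        ,   1.        ]]), 'xyz': array([ 0.3081145 , -0.57719512,  0.38377845]), 'orientation': array([ 2.37234496, -1.63443943, -0.25376083])}
0.019
```

View pics/scene0.png

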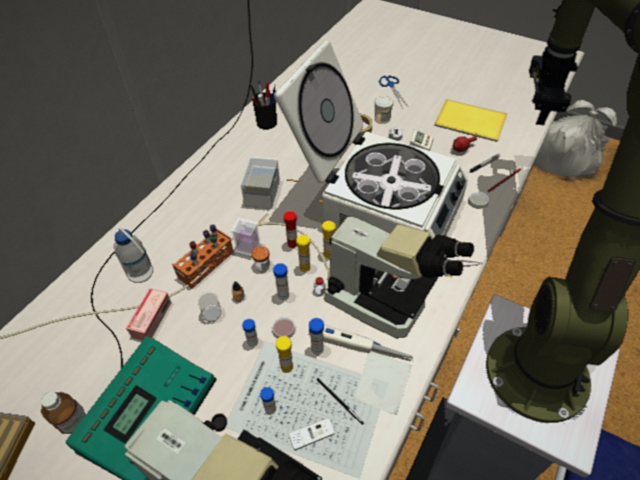

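View pics/top0.png

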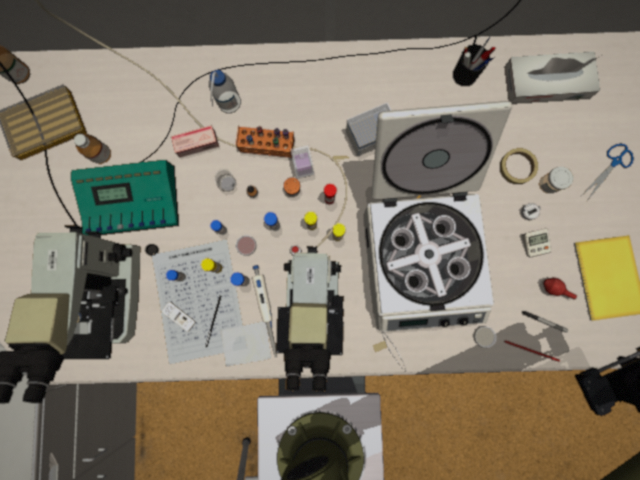

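View pics/wrist0.png

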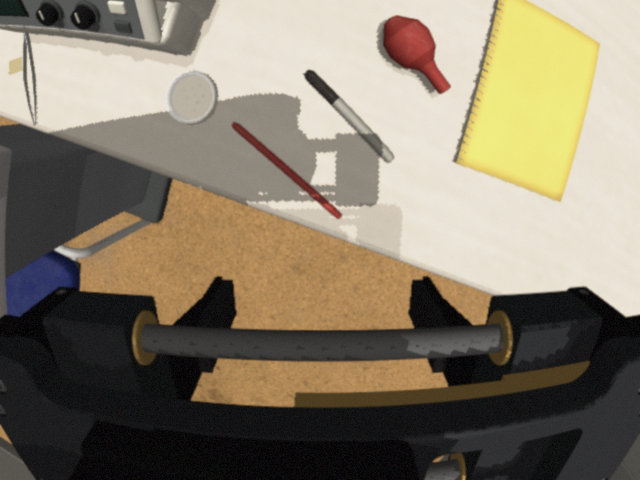

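The top picture shows four blue caps at (217,226), (271,220), (173,275) and (238,279). In the scene view they are at (250,327), (281,270), (267,397) and (316,327). The centrifuge hub is at about (430,253) in the top view.

```bash
cat > h.py <<'E'
import numpy as np, cv2
from scipy.spatial.transform import Rotation as R
from bench import ctrl
def cam(n): 
    i=ctrl.camera_info(n); return i["camera_matrix"],np.array(i["xyz"]),R.from_rotvec(i["orientation"]).as_matrix()
def ray(n,uv,c=None):
    K,p,M=c or cam(n); x=(uv[0]-K[0,2])/K[0,0]; y=(uv[1]-K[1,2])/K[1,1]
    if n=="wrist":
        r=np.hypot(x,y); d=np.array([x/r*np.sin(r),y/r*np.sin(r),np.cos(r)]) if r>0 else np.array([0,0,1.])
    else: d=np.array([x,y,1.])
    return p,M@(d/np.linalg.norm(d))
def onz(n,uv,z,c=None):
    p,d=ray(n,uv,c); return p+d*(z-p[2])/d[2]
def proj(n,X,c=None):
    K,p,M=c or cam(n); q=M.T@(np.array(X)-p)
    if n=="wrist":
        t=np.arctan2(np.hypot(q[0],q[1]),q[2]); h=np.hypot(q[0],q[1]); a=q[:2]/h*t
    else: a=q[:2]/q[2]
    return a[0]*K[0,0]+K[0,2],a[1]*K[1,1]+K[1,2]
def tri(pairs):
    A=np.zeros((3,3));b=np.zeros(3)
    for n,uv in pairs:
        p,d=ray(n,uv);P=np.eye(3)-np.outer(d,d);A+=P;b+=P@p
    X=np.linalg.solve(A,b); return X
E
python3 - <<'E'
from h import *
for n in("top","scene"):
    im=cv2.imread(f"pics/{n}0.png");hsv=cv2.cvtColor(im,cv2.COLOR_BGR2HSV)
    m=cv2.inRange(hsv,(100,150,60),(125,255,255))
    k,l,st,c=cv2.connectedComponentsWithStats(m)
    for i in range(1,k):
        if st[i,4]>40: print(n,c[i].round(1),st[i])
im=cv2.imread("pics/top0.png")
for uv in [(217,226),(271,220),(173,275),(238,279)]:
    print(uv, onz("top",uv,.115).round(3), onz("top",uv,.085).round(3))
cv2.imwrite("pics/zt.png",cv2.resize(im[180:340,140:340],None,fx=4,fy=3.75)[:600])
cv2.imwrite("pics/zc.png",cv2.resize(im[180:330,360:510],None,fx=4,fy=4,interpolation=cv2.INTER_CUBIC))
im=cv2.imread("pics/scene0.png");cv2.imwrite("pics/zs.png",cv2.resize(im[220:420,220:420],None,fx=3,fy=3))
E
```

```text
top [618.  158.8] [612 147  16  19  60]
top [270.4 218.7] [265 213  12  13 117]
top [216.  225.4] [211 221  11  10  78]
top [171.9 274.9] [167 271  11   9  83]
top [237.  278.7] [231 273  13  12 118]
scene [120.4 237.9] [116 233  12   9  66]
scene [279.9 270.3] [274 264  13  14 148]
scene [248.5 325.1] [243 319  12  13 117]
scene [316.  325.8] [309 319  15  15 175]
scene [266.6 394.3] [260 388  14  14 146]
scene [614.3 460.1] [ 571  430   69   50 1860]
(217, 226) [0.587 0.237 0.115] [0.592 0.244 0.085]
(271, 220) [0.598 0.103 0.115] [0.603 0.106 0.085]
(173, 275) [0.468 0.345 0.115] [0.47  0.355 0.085]
(238, 279) [0.454 0.186 0.115] [0.455 0.191 0.085]
```

View pics/zt.png

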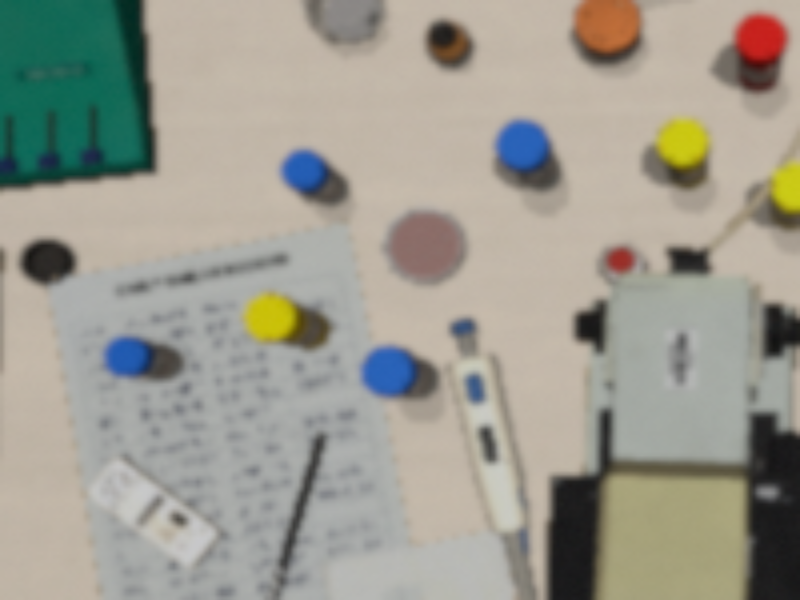

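View pics/zc.png

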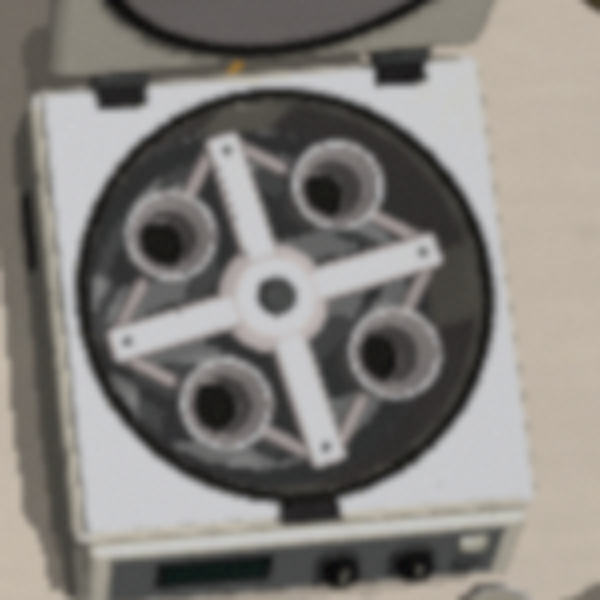

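View pics/zs.png

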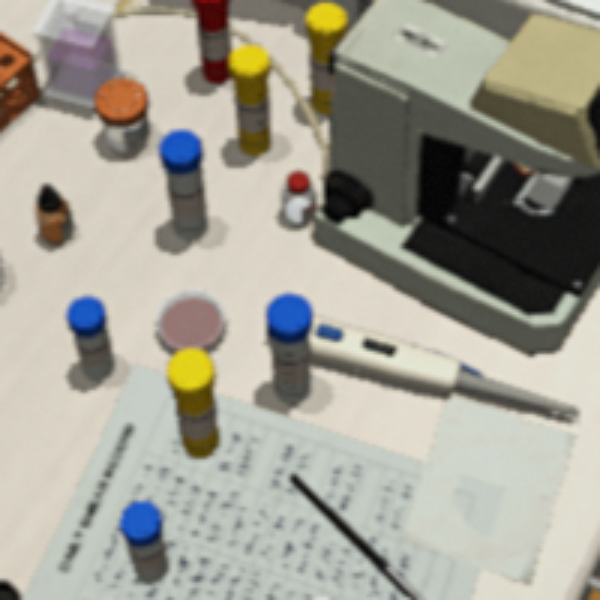

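```bash
python3 - <<'E'
from h import *
from scipy.optimize import least_squares
for a,b in [((270.4,218.7),(279.9,270.3)),((216,225.4),(248.5,325.1)),((171.9,274.9),(266.6,394.3)),((237,278.7),(316,325.8))]:
    X=tri([("top",a),("scene",b)]); print(X.round(4))
# rotor from top
c=cam("top");uv=np.array([(172,235),(338,184),(395,352),(227,404)])/4+np.array([360,180])-0.375
P=np.array([onz("top",u,.136,c) for u in uv]);print(P.round(4),P.mean(0))
d=P[:,:2]-P[:,:2].mean(0);print(np.hypot(*d.T),np.degrees(np.arctan2(d[:,1],d[:,0])))
# microscope
print("ms head", tri([("top",(341,259)),("scene",(384,244))]), tri([("top",(292,256)),("scene",(333,232))]))
for z in(.2,.25,.3,.35): print(z,onz("top",(305,385),z).round(3),onz("top",(322,385),z).round(3),onz("top",(342,259),z).round(3),onz("scene",(470,245),z).round(3), onz("scene",(333,232),z).round(3))
for n,l in(("top",[(338,230),(310,218),(208,264),(330,189)]),):
    for u in l: print(onz(n,u,.115).round(3))
# lid top corners
print("lid",tri([("top",(377,108)),("scene",(276,84))]),tri([("top",(507,102)),("scene",(328,46))]))
s=ctrl.get_state();print(R.from_rotvec(s["tool_rot"]).as_matrix().round(3))
E
```

```text
[0.6022 0.1052 0.1048]
[0.5946 0.2488 0.0754]
[0.4708 0.3611 0.0741]
[0.4546 0.19   0.1035]
[[ 0.5389 -0.2173  0.136 ]
 [ 0.5671 -0.3194  0.136 ]
 [ 0.4643 -0.3468  0.136 ]
 [ 0.4362 -0.2447  0.136 ]] [ 0.50160533 -0.28203934  0.136     ]
[0.07470617 0.07536128 0.07473931 0.07532971] [  60.04571154  -29.7105669  -119.97838898  150.26433216]
ms head [ 0.46008205 -0.07688957  0.10701051] [0.4936473  0.04404264 0.2431718 ]
0.2 [0.213 0.024 0.2  ] [ 0.212 -0.013  0.2  ] [ 0.487 -0.066  0.2  ] [ 0.233 -0.102  0.2  ] [0.512 0.012 0.2  ]
0.25 [0.222 0.022 0.25 ] [ 0.221 -0.013  0.25 ] [ 0.483 -0.064  0.25 ] [ 0.228 -0.059  0.25 ] [0.491 0.049 0.25 ]
0.3 [0.231 0.02  0.3  ] [ 0.23  -0.014  0.3  ] [ 0.478 -0.062  0.3  ] [ 0.224 -0.015  0.3  ] [0.471 0.086 0.3  ]
0.35 [0.239 0.017 0.35 ] [ 0.238 -0.014  0.35 ] [ 0.474 -0.06   0.35 ] [0.219 0.028 0.35 ] [0.451 0.123 0.35 ]
[ 0.567 -0.063  0.115]
[0.6   0.006 0.115]
[0.493 0.259 0.115]
[ 0.672 -0.046  0.115]
lid [ 0.74232395 -0.13321919  0.42313354] [ 0.76351474 -0.39558897  0.37584219]
[[ 0.356 -0.935 -0.001]
 [-0.935 -0.356  0.001]
 [-0.001  0.    -1.   ]]
```

```bash
python3 - <<'E'
import cv2
im=cv2.imread("pics/scene0.png")
cv2.imwrite("pics/zm.png",cv2.resize(im[190:350,310:490],None,fx=3.7,fy=3.7))
im=cv2.imread("pics/top0.png")
cv2.imwrite("pics/zm2.png",cv2.resize(im[230:400,240:400],None,fx=3.5,fy=3.5))
E
```

```text
(no output)
```

View pics/zm.png

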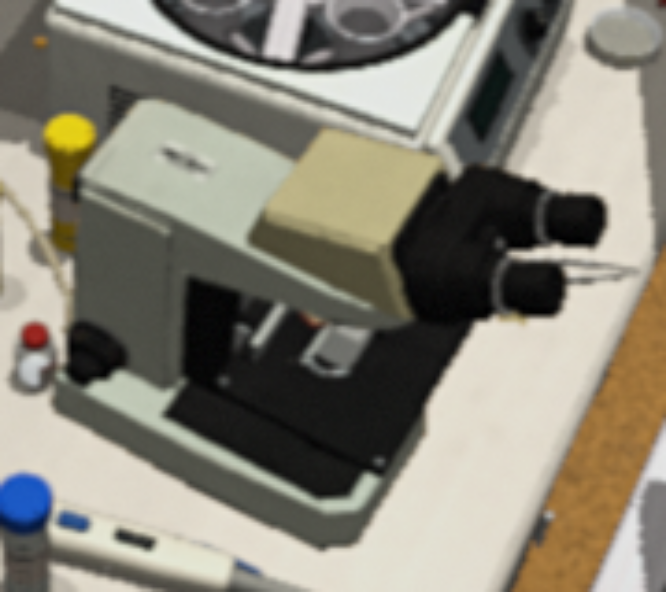

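View pics/zm2.png

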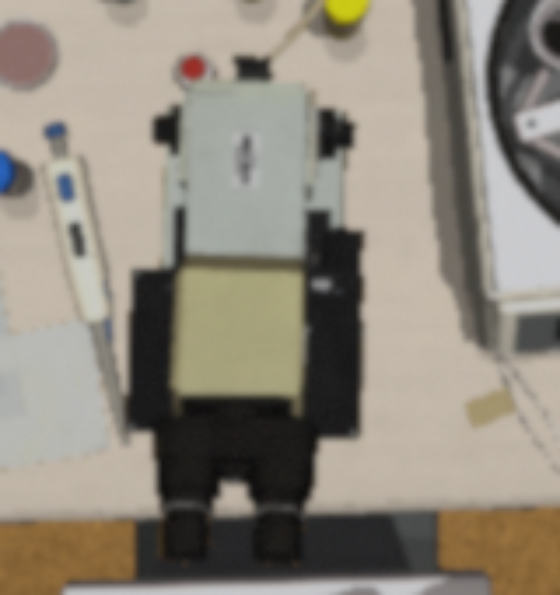

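The four tubes triangulate to plausible cap heights: tall ones about 0.105, short ones about 0.075. The bucket circle radius comes out at 75 mm, as given. Microscope top is at about 0.24. I'll use one yaw (tool x = +Y) for everything, and move to above the tubes first.

```bash
python3 -m crank '{"dp":[[-2.8,-2.4,-1.3],[-2.8,-2.4,-1.3],[-2.8,-2.4,-1.3],[-2.8,-2.4,-1.3],[-2.8,-2.4,-1.3],[-2.8,-2.4,-1.3],[-2.8,-2.4,-1.3],[-2.8,-2.4,-1.3]],"delta_rot":[[0,0,0],[0,0,0],[0,0,0],[0,0,0],[0,0,0],[0,0,0],[0,0,0],[0,0,0]]}'
```

```text
time: 0.95
position: [0.3312, -0.3282, 0.3459]
tool_rot: [2.586, -1.783, -0.0]
ft_force: [-0.1, -0.8, -0.2]
grip_width: 1.0
```

```bash
python3 -m crank '{"dp":[[-2.8,-2.4,0],[-2.8,-2.4,0],[-2.8,-2.4,0],[-2.8,-2.4,0],[-2.8,-2.4,0],[-2.8,-2.4,0],[-2.8,-2.4,0],[-2.8,-2.4,0]],"delta_rot":[[0,0,0],[0,0,0],[0,0,0],[0,0,0],[0,0,0],[0,0,0],[0,0,0],[0,0,0]]}'
python3 -m crank '{"dp":[[-2.8,-2.4,0],[-2.8,-2.4,0],[-2.8,-2.4,0],[-2.8,-2.4,0],[-2.8,-2.4,0],[-2.8,-2.4,0],[-2.8,-2.4,0],[0,0,0]],"delta_rot":[[0,0,0],[0,0,0],[0,0,0],[0,0,0],[0,0,0],[0,0,0],[0,0,0],[0,0,-0.148]]}'
python3 -m crank '{"dp":[[0,0,0],[0,0,0],[0,0,0],[0,0,0],[0,0,0],[0,0,0],[0,0,0],[0,0,0]],"delta_rot":[[0,0,-0.148],[0,0,-0.148],[0,0,-0.148],[0,0,-0.148],[0,0,-0.148],[0,0,-0.148],[0,0,-0.148],[0,0,-0.148]]}'
python3 -m crank '{"dp":[[0,0,0],[0,0,0],[0,0,0],[0,0,0],[0,0,0],[0,0,0],[0,0,0],[0,0,0]],"delta_rot":[[0,0,-0.148],[0,0,-0.148],[0,0,-0.148],[0,0,-0.148],[0,0,-0.148],[0,0,-0.148],[0,0,-0.148],[0,0,-0.148]]}' 6
```

```text
time: 1.75
position: [0.4308, -0.0506, 0.3454]
tool_rot: [2.586, -1.783, 0.001]
ft_force: [1.5, -0.1, 0.1]
grip_width: 1.001
time: 2.55
position: [0.5172, 0.1966, 0.3448]
tool_rot: [-2.716, 1.572, 0.006]
ft_force: [-0.6, 0.8, -0.2]
grip_width: 0.999
time: 3.35
position: [0.5178, 0.1906, 0.3453]
tool_rot: [3.134, 0.206, -0.001]
ft_force: [-0.3, 0.2, 0.2]
grip_width: 1.004
time: 4.15
position: [0.5179, 0.1906, 0.3452]
tool_rot: [-2.487, -1.92, 0.001]
ft_force: [0.8, 0.0, 0.6]
grip_width: 0.691
```

```bash
python3 - <<'E'
from h import *
s=ctrl.get_state();print(s["position"],R.from_rotvec(s["tool_rot"]).as_matrix().round(3),s["joint_positions"].round(2))
print(cam("wrist"))
cv2.imwrite("pics/w1.png",ctrl.get_image("wrist"))
for X in [(.6022,.1052,.115),(.5946,.2488,.085),(.4708,.3611,.085),(.4546,.19,.115)]: print(proj("wrist",X))
E
```

```text
[0.5178607  0.19058815 0.34520061] [[ 0.253  0.967 -0.001]
 [ 0.967 -0.253 -0.   ]
 [-0.001 -0.    -1.   ]] [ 0.7   0.3  -1.34  1.5   0.29  1.57  0.69]
(array([[371.64829954,   0.        , 322.02119346],
       [  0.        , 371.64829954, 235.39480477],
       [  0.        ,   0.        ,   1.        ]]), array([0.43735205, 0.21219422, 0.48845777]), array([[ 2.52983461e-01,  9.23207812e-01,  2.89286543e-01],
       [ 9.67470565e-01, -2.41325372e-01, -7.59129103e-02],
       [-2.71209096e-04,  2.99080926e-01, -9.54227712e-01]]))
(np.float64(266.78058714452686), np.float64(293.978441626748))
(np.float64(386.5193870773183), np.float64(249.1977206800397))
(np.float64(459.0479388250193), np.float64(123.62112624549887))
(np.float64(305.34855398654105), np.float64(144.6343991116017))
```

View pics/w1.png

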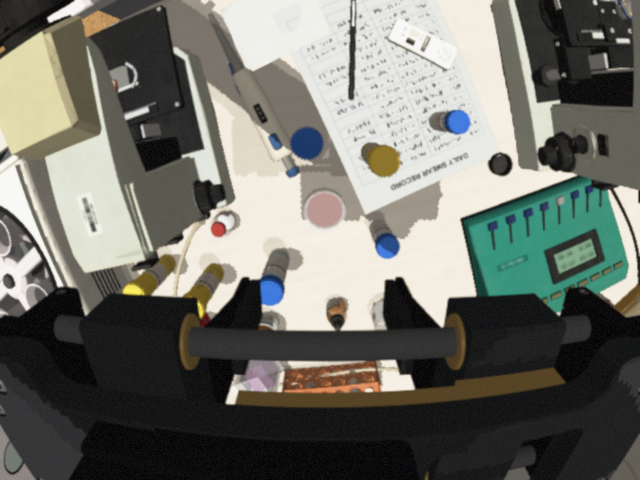

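The wrist view shows the four blue caps at (306,142), (458,122), (388,246) and (271,291), within about 4 px of my predictions. I'll refine them by fitting cap silhouettes over all three views.

```bash
python3 - <<'E'
from h import *
from scipy.optimize import least_squares
ims={"top":cv2.imread("pics/top0.png"),"scene":cv2.imread("pics/scene0.png"),"wrist":cv2.imread("pics/w1.png")}
cams={n:cam(n) for n in ims}
bl={}
for n,im in ims.items():
    hsv=cv2.cvtColor(im,cv2.COLOR_BGR2HSV)
    m=cv2.inRange(hsv,(100,140,40),(125,255,255))
    k,l,st,c=cv2.connectedComponentsWithStats(m); bl[n]=[c[i] for i in range(1,k) if st[i,4]>40]
a=np.linspace(0,2*np.pi,40)
def cen(n,x,y,r,H,h):
    P=np.array([proj(n,(x+r*np.cos(t),y+r*np.sin(t),z),cams[n]) for z in(H,H-h) for t in a],np.float32)
    M=cv2.moments(cv2.convexHull(P)); return np.array([M["m10"],M["m01"]])/M["m00"]
for nm,x,y,tall in [("t1",.6022,.1052,1),("s1",.5946,.2488,0),("s2",.4708,.3611,0),("t2",.4546,.19,1)]:
    g=(.017,.115,.018) if tall else (.0145,.085,.016)
    obs={n:min(bl[n],key=lambda c:np.linalg.norm(c-cen(n,x,y,*g))) for n in ims}
    for use in (["top","scene"],["wrist"],["top","scene","wrist"]):
        f=lambda p:np.concatenate([cen(n,*p,*g)-obs[n] for n in use])
        s=least_squares(f,[x,y],diff_step=1e-3);print(nm,use,s.x.round(4),s.fun.round(1))
E
```

```text
t1 ['top', 'scene'] [0.6016 0.1054] [-0.1  0.2 -0.2 -0.2]
t1 ['wrist'] [0.602  0.1082] [0. 0.]
t1 ['top', 'scene', 'wrist'] [0.6019 0.1073] [-0.8  0.2 -0.7  0.3 -0.7  0.1]
s1 ['top', 'scene'] [0.594 0.249] [-0.2  0.2 -0.1 -0.3]
s1 ['wrist'] [0.5929 0.2505] [ 0. -0.]
s1 ['top', 'scene', 'wrist'] [0.5933 0.25  ] [-0.6  0.5 -0.1  0.2 -0.3  0.4]
s2 ['top', 'scene'] [0.4703 0.3611] [-0.3  0.4 -0.2 -0.4]
s2 ['wrist'] [0.4686 0.3618] [0. 0.]
s2 ['top', 'scene', 'wrist'] [0.4692 0.3615] [-0.5  0.8  0.2  0.  -0.1  0.5]
t2 ['top', 'scene'] [0.4542 0.1903] [-0.2  0.3 -0.1 -0.4]
t2 ['wrist'] [0.4531 0.1914] [-0. -0.]
t2 ['top', 'scene', 'wrist'] [0.4534 0.1911] [-0.6  0.7 -0.   0.1 -0.2  0.3]
```

```bash
python3 -m crank '{"dp":[[0,0,0],[0,0,0],[0,0,0],[0,0,0],[0,0,0],[0,0,0],[0,0,0],[0,0,0]],"delta_rot":[[0,0,-0.128],[0,0,-0.128],[0,0,0],[0,0,0],[0,0,0],[0,0,0],[0,0,0],[0,0,0]]}'; python3 -c "
from h import *
s=ctrl.get_state();print(s['joint_positions'].round(3),R.from_rotvec(s['tool_rot']).as_matrix().round(3),s['position'].round(4))"
```

```text
time: 5.0
position: [0.518, 0.1908, 0.3455]
tool_rot: [2.228, 2.214, -0.0]
ft_force: [-0.2, 0.0, -0.1]
grip_width: 0.693
[ 0.704  0.306 -1.346  1.495  0.298  1.576  0.934] [[ 0.006  1.    -0.   ]
 [ 1.    -0.006 -0.   ]
 [-0.    -0.    -1.   ]] [0.518  0.1908 0.3455]
```

```bash
python3 -m crank '{"dp":[[0.99,1.25,2],[0.99,1.25,2],[0.99,1.25,2],[0.99,1.25,2],[0.99,1.25,2],[0.97,1.25,2],[0,0,0],[0,0,0]],"delta_rot":[[0,0,0],[0,0,0],[0,0,0],[0,0,0],[0,0,0],[0,0,0],[0,0,0],[0,0,0]]}'; python3 -c "
from h import *
s=ctrl.get_state();print(s['joint_positions'].round(3),R.from_rotvec(s['tool_rot']).as_matrix().round(3),s['position'].round(4))
cv2.imwrite('pics/w2.png',ctrl.get_image('wrist'))"
```

```text
time: 5.8
position: [0.5929, 0.2497, 0.2255]
tool_rot: [-2.227, -2.215, 0.001]
ft_force: [0.1, 0.5, 1.1]
grip_width: 0.687
[ 0.369  0.568 -1.156  1.462  0.518  1.448  0.774] [[ 0.006  1.    -0.001]
 [ 1.    -0.006  0.   ]
 [ 0.    -0.001 -1.   ]] [0.5929 0.2497 0.2255]
```

View pics/w2.png

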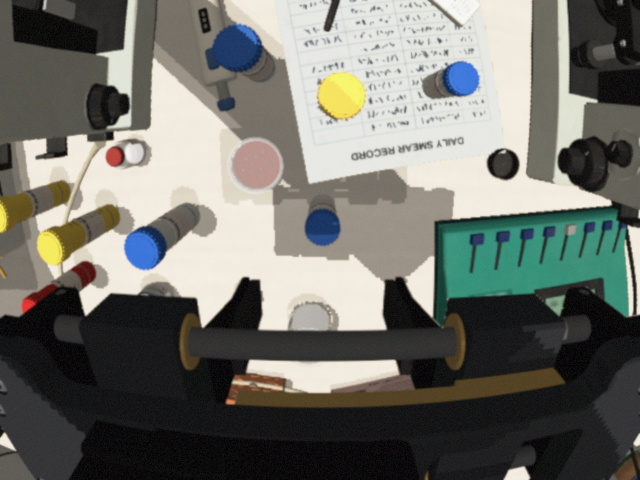

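The short cap at (322,226) is centred between the fingers, with nothing near enough to touch. I'll go down and grip.

```bash
python3 -m crank '{"dp":[[0,0,2.1],[0,0,2.1],[0,0,2.1],[0,0,2.1],[0,0,2.1],[0,0,2.1],[0,0,2.1],[0,0,0]],"delta_rot":[[0,0,0],[0,0,0],[0,0,0],[0,0,0],[0,0,0],[0,0,0],[0,0,0],[0,0,0]]}'
python3 -m crank '{"dp":[[0,0,0],[0,0,0],[0,0,0],[0,0,0],[0,0,0],[0,0,0],[0,0,0],[0,0,0]],"delta_rot":[[0,0,0],[0,0,0],[0,0,0],[0,0,0],[0,0,0],[0,0,0],[0,0,0],[0,0,0]]}' 1.5 20
```

```text
time: 6.65
position: [0.5923, 0.2479, 0.0773]
tool_rot: [-2.229, -2.214, 0.005]
ft_force: [-0.6, -1.1, -0.2]
grip_width: 0.692
time: 7.45
position: [0.5936, 0.2497, 0.0791]
tool_rot: [2.228, 2.215, 0.001]
ft_force: [-0.7, -0.5, 4.4]
grip_width: 0.324
```

```bash
python3 -m crank '{"dp":[[0,0,-1],[0,0,-3],[0,0,-3],[0,0,-3],[0,0,-3],[0,0,-3],[0,0,-3],[0,0,-3]],"delta_rot":[[0,0,0],[0,0,0],[0,0,0],[0,0,0],[0,0,0],[0,0,0],[0,0,0],[0,0,0]]}'; python3 -c "
from h import *
s=ctrl.get_state();print(s['joint_positions'].round(3),s['position'].round(4))
cv2.imwrite('pics/w3.png',ctrl.get_image('wrist'))"
```

```text
time: 8.25
position: [0.5929, 0.2494, 0.2999]
tool_rot: [-2.227, -2.215, 0.001]
ft_force: [0.6, 0.2, -0.4]
grip_width: 0.327
[ 0.361  0.529 -1.18   1.349  0.486  1.574  0.802] [0.5929 0.2494 0.2999]
```

View pics/w3.png

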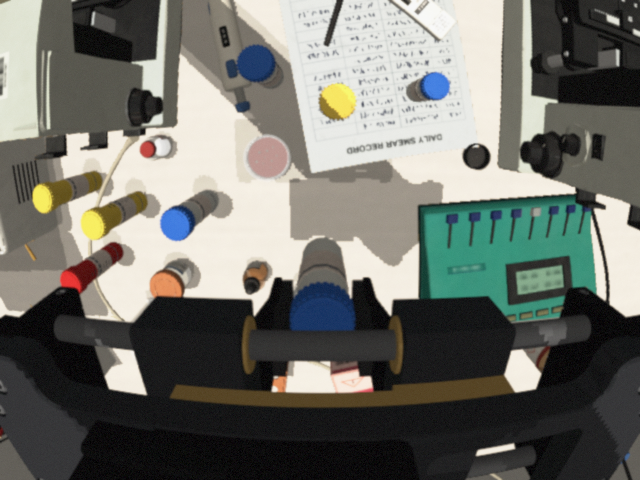

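The tube is held upright, with its cap at (322,305). Now to the rear-right bucket at (.567,-.319).

```bash
python3 -m crank '{"dp":[[-2,0,0],[-4,0,0],[-4,0,0],[-4,0,0],[-4,0,0],[-4,0,0],[-4,0,0],[-4,0,0]],"delta_rot":[[0,0,-0.006],[0,0,0],[0,0,0],[0,0,0],[0,0,0],[0,0,0],[0,0,0],[0,0,0]]}'
python3 -m crank '{"dp":[[-4,-0.4,0],[-4,-0.4,0],[-4,-0.4,0],[-4,-0.4,0],[-4,-0.4,0],[-4,-0.4,0],[-2.8,-0.2,0],[0,0,0]],"delta_rot":[[0,0,0],[0,0,0],[0,0,0],[0,0,0],[0,0,0],[0,0,0],[0,0,0],[0,0,0]]}'; python3 -c "
from h import *
s=ctrl.get_state();print(s['joint_positions'].round(3),s['position'].round(4),R.from_rotvec(s['tool_rot']).as_matrix().round(3))
for n in ('wrist','top','scene'): cv2.imwrite('pics/b1'+n+'.png',ctrl.get_image(n))
for X in [(.5389,-.2173,.136),(.5671,-.3194,.136),(.4643,-.3468,.136),(.4362,-.2447,.136)]: print(proj('wrist',X))"
```

```text
time: 9.1
position: [0.5928, -0.052, 0.2986]
tool_rot: [2.221, 2.222, -0.001]
ft_force: [0.1, -0.4, 0.6]
grip_width: 0.322
time: 9.9
position: [0.5654, -0.3249, 0.2973]
tool_rot: [-2.231, -2.211, 0.002]
ft_force: [0.2, -1.5, 0.4]
grip_width: 0.326
[ 1.258  0.549 -1.169  1.328  0.502  1.579  1.715] [ 0.5654 -0.3249  0.2973] [[ 0.009  1.    -0.002]
 [ 1.    -0.009 -0.001]
 [-0.001 -0.002 -1.   ]]
(np.float64(436.90998443233104), np.float64(189.81630961484043))
(np.float64(318.3020381766925), np.float64(220.76142433311801))
(np.float64(284.40858710502096), np.float64(98.59628744993685))
(np.float64(409.66508446972045), np.float64(67.68728186818126))
```

View pics/b1wrist.png

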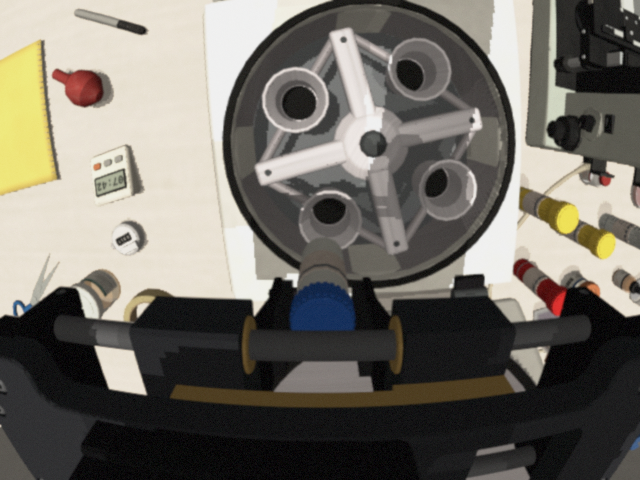

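View pics/b1scene.png

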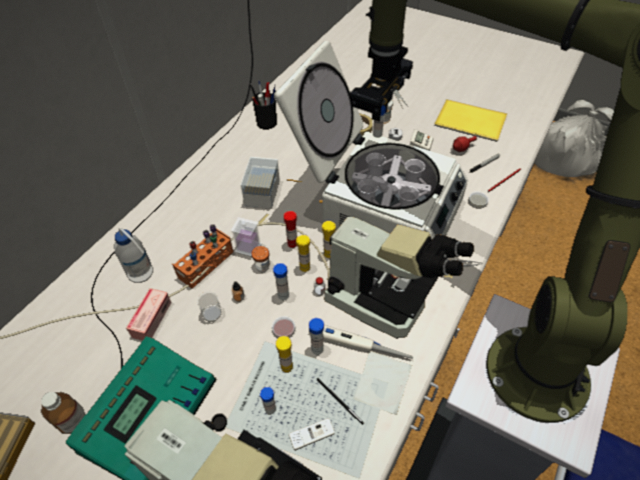

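```bash
python3 -c "
from h import *
s=ctrl.get_state();print(s['joint_positions'].round(3),s['position'].round(4),R.from_rotvec(s['tool_rot']).as_matrix().round(3))
c=cam('wrist');im=ctrl.get_image('wrist')
for X in [(.5389,-.2173,.136),(.5671,-.3194,.136),(.4643,-.3468,.136),(.4362,-.2447,.136)]:
  P=np.array([proj('wrist',(X[0]+.0245*np.cos(t),X[1]+.0245*np.sin(t),.136),c) for t in np.linspace(0,6.28,40)])
  cv2.polylines(im,[P.round().astype(int)],True,(0,255,0),1)
cv2.imwrite('pics/b2.png',im)"
```

```text
[ 1.254  0.546 -1.175  1.332  0.498  1.579  1.714] [ 0.5675 -0.3172  0.2985] [[-0.001  1.     0.   ]
 [ 1.     0.001  0.001]
 [ 0.001  0.    -1.   ]]
```

View pics/b2.png

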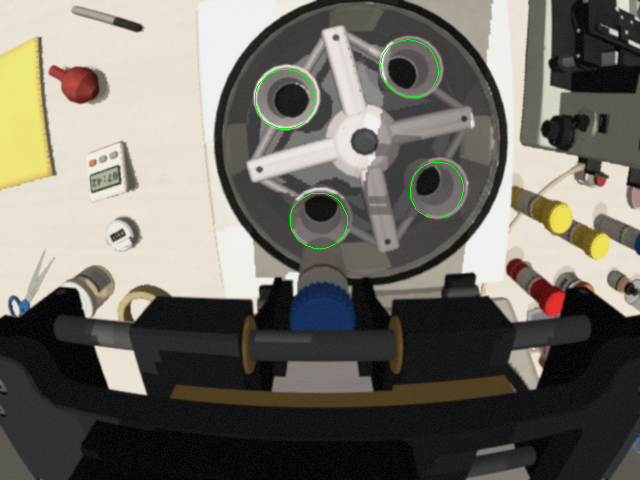

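The overlaid bucket mouths match the picture, with the target mouth at (319,221). Lowering now.

```bash
python3 -m crank '{"dp":[[-0.2,0,2],[0,0,2.5],[0,0,2.5],[0,0,2.5],[0,0,2],[0,0,1],[0,0,0.5],[0,0,0]],"delta_rot":[[0,0,0],[0,0,0],[0,0,0],[0,0,0],[0,0,0],[0,0,0],[0,0,0],[0,0,0]]}'
python3 -c "
from h import *
s=ctrl.get_state();print(s['joint_positions'].round(3),s['position'].round(4),s['ft_force'].round(1))
cv2.imwrite('pics/b3.png',ctrl.get_image('wrist'))"
```

```text
time: 10.9
position: [0.5676, -0.3198, 0.1688]
tool_rot: [2.22, 2.223, 0.0]
ft_force: [-0.4, -0.2, -0.4]
grip_width: 0.322
[ 1.257  0.624 -1.122  1.512  0.568  1.364  1.664] [ 0.5676 -0.3198  0.1688] [-0.4 -0.2 -0.4]
```

View pics/b3.png

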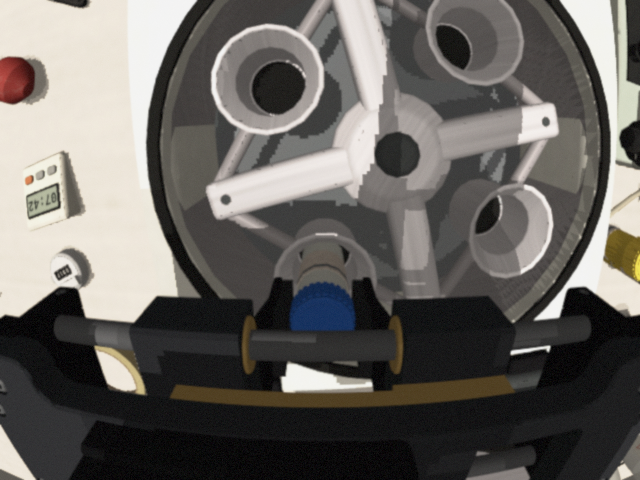

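The tube is inside the bucket. I'll lower 3 mm, then release.

```bash
python3 -m crank '{"dp":[[0,0,0.15],[0,0,0.15],[0,0,0.1],[0,0,0],[0,0,0],[0,0,0],[0,0,0],[0,0,0]],"delta_rot":[[0,0,0],[0,0,0],[0,0,0],[0,0,0],[0,0,0],[0,0,0],[0,0,0],[0,0,0]]}'
python3 -m crank '{"dp":[[0,0,0],[0,0,0],[0,0,0],[0,0,0],[0,0,0],[0,0,0],[0,0,0],[0,0,-1]],"delta_rot":[[0,0,0],[0,0,0],[0,0,0],[0,0,0],[0,0,0],[0,0,0],[0,0,0],[0,0,0]]}' 5
python3 -m crank '{"dp":[[0,0,-1],[0,0,-2],[0,0,-3],[0,0,-3],[0,0,-3],[0,0,0],[0,0,0],[0,0,0]],"delta_rot":[[0,0,0],[0,0,0],[0,0,0],[0,0,0],[0,0,0],[0,0,0],[0,0,0],[0,0,0]]}'
python3 -c "
from h import *
s=ctrl.get_state();print(s['joint_positions'].round(3),s['position'].round(4),s['ft_force'].round(1))
cv2.imwrite('pics/b4.png',ctrl.get_image('wrist'))"
```

```text
time: 11.75
position: [0.5676, -0.3206, 0.165]
tool_rot: [2.221, 2.221, 0.0]
ft_force: [-0.7, -0.6, 4.5]
grip_width: 0.324
time: 12.55
position: [0.5664, -0.3203, 0.1736]
tool_rot: [-2.219, -2.22, 0.001]
ft_force: [-0.5, 0.5, -0.6]
grip_width: 0.568
time: 13.35
position: [0.5669, -0.3205, 0.2939]
tool_rot: [-2.221, -2.221, 0.001]
ft_force: [-0.2, 0.1, -0.2]
grip_width: 0.575
[ 1.255  0.55  -1.171  1.336  0.502  1.572  1.715] [ 0.5669 -0.3205  0.2939] [-0.2  0.1 -0.2]
```

View pics/b4.png

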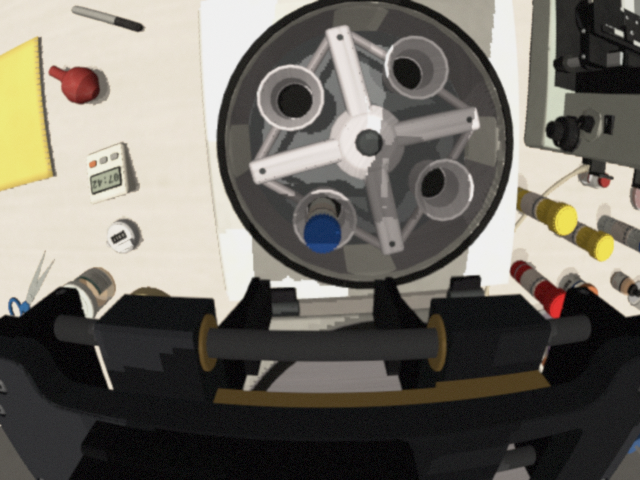

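The first short tube is seated, cap at (323,233), with floor contact of 4.5 N before release. Next is the second short tube.

```bash
python3 -m crank '{"dp":[[2,0,0],[4,0,0],[4,0,0],[4,0,0],[4,0,0],[4,0,0],[4,0,0],[4,0,0]],"delta_rot":[[0,0,0],[0,0,0],[0,0,0],[0,0,0],[0,0,0],[0,0,0],[0,0,0],[0,0,0]]}' 6
python3 -m crank '{"dp":[[4,-1,0],[4,-1.1,0],[4,-1.1,0],[4,-1.1,0],[4,-1.1,0],[4,-1.1,0],[4,-1.1,0],[4,-1.1,0]],"delta_rot":[[0,0,0],[0,0,0],[0,0,0],[0,0,0],[0,0,0],[0,0,0],[0,0,0],[0,0,0]]}'
python3 -m crank '{"dp":[[4,-1.1,0],[2.2,0,0],[0,0,0],[0,0,0],[0,0,0],[0,0,2],[0,0,2],[0,0,2]],"delta_rot":[[0,0,0],[0,0,0],[0,0,0],[0,0,0],[0,0,0],[0,0,0],[0,0,0],[0,0,0]]}'
python3 -c "
from h import *
s=ctrl.get_state();print(s['joint_positions'].round(3),s['position'].round(4),s['ft_force'].round(1),R.from_rotvec(s['tool_rot']).as_matrix().round(3))
cv2.imwrite('pics/c1.png',ctrl.get_image('wrist'))"
```

```text
time: 14.2
position: [0.5659, -0.0173, 0.2938]
tool_rot: [-2.219, -2.222, 0.002]
ft_force: [0.5, -0.2, 0.2]
grip_width: 0.684
time: 15.0
position: [0.4778, 0.3016, 0.2938]
tool_rot: [2.22, 2.223, -0.002]
ft_force: [-0.3, -0.5, -0.2]
grip_width: 0.687
time: 15.8
position: [0.4701, 0.3597, 0.2338]
tool_rot: [2.224, 2.217, -0.0]
ft_force: [-0.4, 0.1, 0.1]
grip_width: 0.686
[ 0.236  0.444 -1.205  1.583  0.419  1.406  0.56 ] [0.4701 0.3597 0.2338] [-0.4  0.1  0.1] [[ 0.003  1.     0.001]
 [ 1.    -0.003 -0.001]
 [-0.001  0.001 -1.   ]]
```

View pics/c1.png

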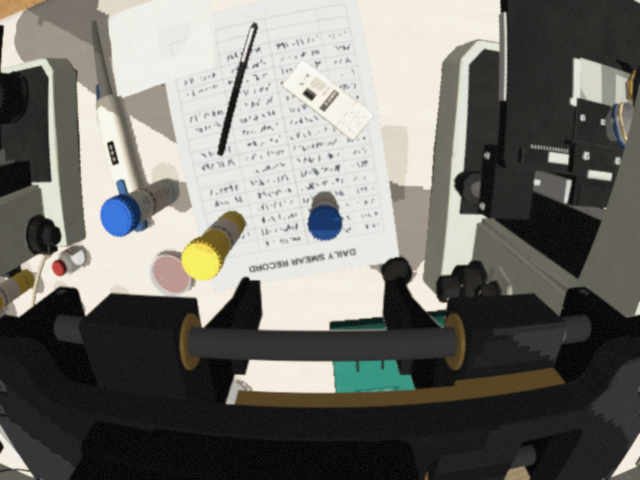

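```bash
python3 - <<'E'
from h import *
for u in [(138,255),(138,300),(126,260),(132,245),(118,290),(118,350)]:
    print(u,[onz("top",u,z)[:2].round(3) for z in (0.02,.08,.13,.18)])
im=cv2.imread("pics/top0.png");cv2.imwrite("pics/zm3.png",cv2.resize(im[220:400,0:180],None,fx=3.3,fy=3.3))
E
```

```text
(138, 255) [array([0.531, 0.471]), array([0.524, 0.446]), array([0.518, 0.426]), array([0.513, 0.406])]
(138, 300) [array([0.411, 0.468]), array([0.41 , 0.444]), array([0.41 , 0.423]), array([0.409, 0.403])]
(126, 260) [array([0.518, 0.503]), array([0.512, 0.477]), array([0.507, 0.455]), array([0.502, 0.433])]
(132, 245) [array([0.558, 0.488]), array([0.55 , 0.462]), array([0.543, 0.441]), array([0.536, 0.42 ])]
(118, 290) [array([0.439, 0.522]), array([0.437, 0.495]), array([0.435, 0.472]), array([0.433, 0.45 ])]
(118, 350) [array([0.284, 0.517]), array([0.289, 0.49 ]), array([0.294, 0.468]), array([0.298, 0.446])]
```

View pics/zm3.png

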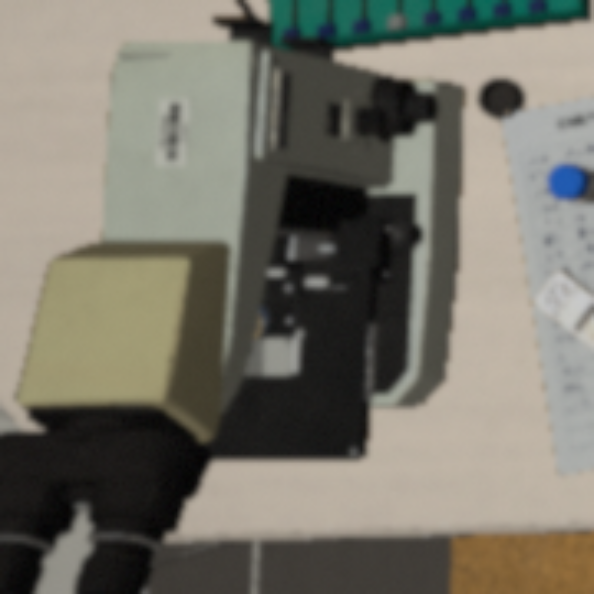

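The cap at (324,220) is centred between the fingers. The nearest solid is the second microscope's base edge at y≥0.47, against the gripper body's edge at about 0.455 and z≥0.13. Going down.

```bash
python3 -m crank '{"dp":[[0.1,-0.1,2.2],[0,0,2.2],[0,0,2.2],[0,0,2.2],[0,0,2.2],[0,0,2.2],[0,0,2.2],[0,0,0]],"delta_rot":[[0,0,0],[0,0,0],[0,0,0],[0,0,0],[0,0,0],[0,0,0],[0,0,0],[0,0,0]]}'
python3 -m crank '{"dp":[[0,0,0],[0,0,0],[0,0,0],[0,0,0],[0,0,0],[0,0,0],[0,0,0],[0,0,0]],"delta_rot":[[0,0,0],[0,0,0],[0,0,0],[0,0,0],[0,0,0],[0,0,0],[0,0,0],[0,0,0]]}' 1.5 20
python3 -m crank '{"dp":[[0,0,-1],[0,0,-3],[0,0,-3],[0,0,-3],[0,0,-3],[0,0,-3],[0,0,-3],[0,0,-3]],"delta_rot":[[0,0,0],[0,0,0],[0,0,0],[0,0,0],[0,0,0],[0,0,0],[0,0,0],[0,0,0]]}'
python3 -c "
from h import *
s=ctrl.get_state();print(s['joint_positions'].round(3),s['position'].round(4),s['ft_force'].round(1),R.from_rotvec(s['tool_rot']).as_matrix().round(3))
cv2.imwrite('pics/c2.png',ctrl.get_image('wrist'))"
```

```text
time: 16.65
position: [0.4677, 0.3595, 0.0781]
tool_rot: [-2.224, -2.219, 0.008]
ft_force: [0.4, -1.0, -0.1]
grip_width: 0.689
time: 17.45
position: [0.4685, 0.3627, 0.081]
tool_rot: [2.221, 2.221, 0.001]
ft_force: [0.6, -2.4, 4.6]
grip_width: 0.325
time: 18.25
position: [0.4676, 0.3625, 0.3019]
tool_rot: [-2.22, -2.222, 0.0]
ft_force: [0.4, 0.6, -0.3]
grip_width: 0.324
[ 0.238  0.407 -1.233  1.479  0.383  1.525  0.586] [0.4676 0.3625 0.3019] [ 0.4  0.6 -0.3] [[-0.001  1.    -0.   ]
 [ 1.     0.001 -0.   ]
 [-0.    -0.    -1.   ]]
```

View pics/c2.png

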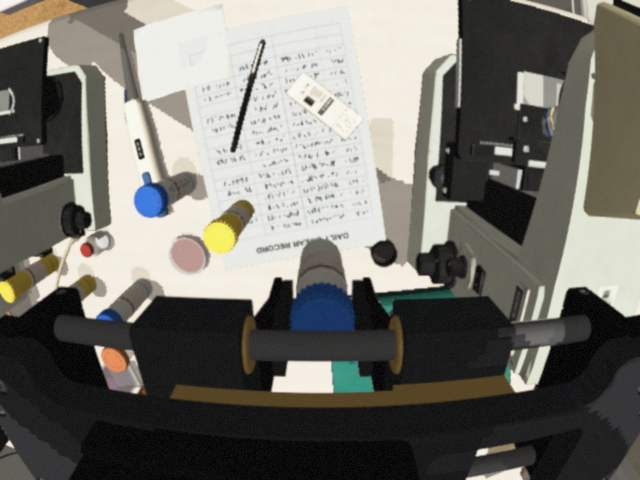

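The tube is held upright, cap at (322,305). I'll take it round behind the microscope to the front-left bucket at (.436,-.245).

```bash
python3 -m crank '{"dp":[[-3,1.6,0],[-4,1.8,0],[-4,1.8,0],[-4,1.8,0],[-4,1.8,0],[-4,1.8,0],[-4,0,0],[-4,0,0]],"delta_rot":[[0,0,0],[0,0,0],[0,0,0],[0,0,0],[0,0,0],[0,0,0],[0,0,0],[0,0,0]]}'
python3 -m crank '{"dp":[[-4,0,0],[-4,0,0],[-4,0,0],[-4,0,0],[-4,0,0],[-3.5,-3,0],[-3.5,-3.5,0],[-2.7,-3.6,0]],"delta_rot":[[0,0,0],[0,0,0],[0,0,0],[0,0,0],[0,0,0],[0,0,0],[0,0,0],[0,0,0]]}'
python3 -m crank '{"dp":[[0,-3.6,0],[0,0,0],[0,0,0],[0,0,0],[0,0,0],[0,0,0],[0,0,0],[0,0,0]],"delta_rot":[[0,0,0],[0,0,0],[0,0,0],[0,0,0],[0,0,0],[0,0,0],[0,0,0],[0,0,0]]}'
python3 -c "
from h import *
s=ctrl.get_state();print(s['joint_positions'].round(3),s['position'].round(4),s['ft_force'].round(1),R.from_rotvec(s['tool_rot']).as_matrix().round(3))
c=cam('wrist');im=ctrl.get_image('wrist')
for X in [(.5389,-.2173,.136),(.5671,-.3194,.136),(.4643,-.3468,.136),(.4362,-.2447,.136)]:
  P=np.array([proj('wrist',(X[0]+.0245*np.cos(t),X[1]+.0245*np.sin(t),.136),c) for t in np.linspace(0,6.28,40)])
  cv2.polylines(im,[P.round().astype(int)],True,(0,255,0),1)
cv2.imwrite('pics/c3.png',im)"
```

```text
time: 19.1
position: [0.5742, 0.0511, 0.3003]
tool_rot: [-2.22, -2.221, -0.0]
ft_force: [-0.7, 0.4, 0.4]
grip_width: 0.322
time: 19.9
position: [0.4719, -0.2462, 0.3]
tool_rot: [-2.221, -2.22, -0.002]
ft_force: [-0.4, -0.4, 0.2]
grip_width: 0.326
time: 20.7
position: [0.439, -0.2436, 0.3006]
tool_rot: [-2.218, -2.224, -0.003]
ft_force: [0.6, -0.9, 0.4]
grip_width: 0.325
[ 1.754  0.06  -1.322  1.684  0.057  1.443  1.998] [ 0.439  -0.2436  0.3006] [ 0.6 -0.9  0.4] [[-0.003  1.     0.001]
 [ 1.     0.003  0.002]
 [ 0.002  0.001 -1.   ]]
```

View pics/c3.png

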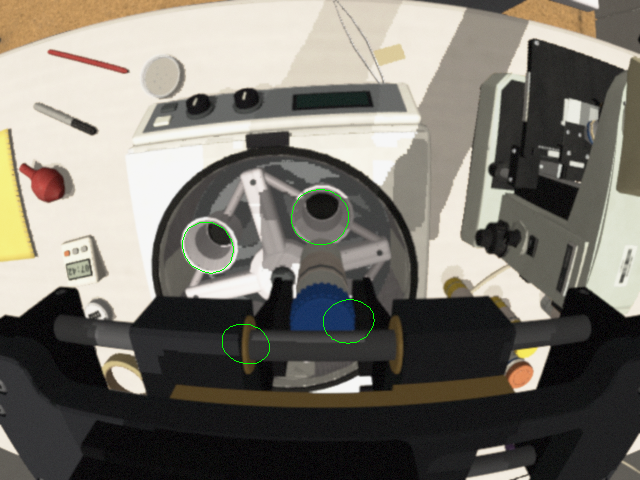

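```bash
python3 -m crank '{"dp":[[-0.1,-0.3,2],[0,0,2.5],[0,0,2.5],[0,0,2.5],[0,0,2],[0,0,1],[0,0,0.5],[0,0,0]],"delta_rot":[[0,0,0],[0,0,0],[0,0,0],[0,0,0],[0,0,0],[0,0,0],[0,0,0],[0,0,0]]}'
python3 -c "
from h import *
s=ctrl.get_state();print(s['joint_positions'].round(3),s['position'].round(4),s['ft_force'].round(1))
cv2.imwrite('pics/c4.png',ctrl.get_image('wrist'))"
```

```text
time: 21.55
position: [0.4355, -0.2454, 0.1708]
tool_rot: [-2.221, -2.222, -0.001]
ft_force: [0.1, 0.6, 0.8]
grip_width: 0.328
[ 1.625  0.222 -1.268  1.877  0.226  1.206  1.854] [ 0.4355 -0.2454  0.1708] [0.1 0.6 0.8]
```

View pics/c4.png

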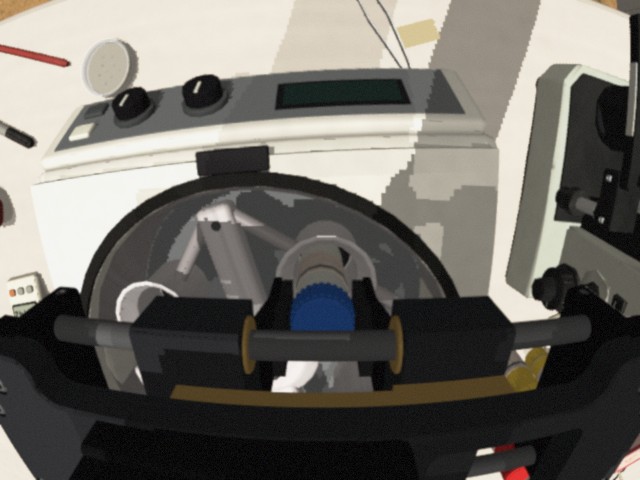

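The tube is in its bucket and about 4 mm from the floor. Lower, release, and retreat.

```bash
python3 -m crank '{"dp":[[0,0,0.15],[0,0,0.15],[0,0,0.1],[0,0,0],[0,0,0],[0,0,0],[0,0,0],[0,0,0]],"delta_rot":[[0,0,0],[0,0,0],[0,0,0],[0,0,0],[0,0,0],[0,0,0],[0,0,0],[0,0,0]]}'
python3 -m crank '{"dp":[[0,0,0],[0,0,0],[0,0,0],[0,0,0],[0,0,0],[0,0,0],[0,0,0],[0,0,-1]],"delta_rot":[[0,0,0],[0,0,0],[0,0,0],[0,0,0],[0,0,0],[0,0,0],[0,0,0],[0,0,0]]}' 5
python3 -m crank '{"dp":[[0,0,-1],[0,0,-2],[0,0,-3],[0,0,-3],[0,0,-3],[0,2,0],[0,4,0],[0,4,0]],"delta_rot":[[0,0,0],[0,0,0],[0,0,0],[0,0,0],[0,0,0],[0,0,0],[0,0,0],[0,0,0]]}'
python3 -m crank '{"dp":[[2,3.2,0],[4,0,0],[4,0,0],[4,0,0],[4,0,0],[4,0,0],[4,0,0],[4,0,0]],"delta_rot":[[0,0,0],[0,0,0],[0,0,0],[0,0,0],[0,0,0],[0,0,0],[0,0,0],[0,0,0]]}' 6.5
python3 -c "
from h import *
s=ctrl.get_state();print(s['joint_positions'].round(3),s['position'].round(4),s['ft_force'].round(1))
cv2.imwrite('pics/d0.png',ctrl.get_image('top')[160:360,200:520])
"
```

```text
time: 22.4
position: [0.4355, -0.2457, 0.167]
tool_rot: [2.221, 2.221, 0.0]
ft_force: [-0.3, -0.2, 2.9]
grip_width: 0.324
time: 23.2
position: [0.4345, -0.245, 0.1762]
tool_rot: [-2.219, -2.221, -0.0]
ft_force: [0.4, -0.6, 0.1]
grip_width: 0.574
time: 24.0
position: [0.5362, -0.2479, 0.2979]
tool_rot: [2.225, 2.215, -0.002]
ft_force: [-0.4, -0.5, 0.9]
grip_width: 0.571
time: 24.8
position: [0.5672, 0.0559, 0.2982]
tool_rot: [2.221, 2.22, 0.001]
ft_force: [0.3, -0.3, -0.7]
grip_width: 0.75
[ 0.872  0.35  -1.263  1.539  0.335  1.496  1.172] [0.5672 0.0559 0.2982] [ 0.3 -0.3 -0.7]
```

View pics/d0.png

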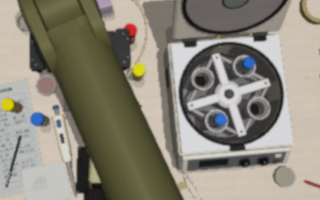

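Both short tubes stand in opposite buckets, at (248,62) and (219,120) in this crop. Now tall_1.

```bash
python3 -m crank '{"dp":[[1.7,1.1,2],[1.7,1.2,2],[1.7,1.2,2],[0,0,1],[0,0,0],[0,0,0],[0,0,0],[0,0,0]],"delta_rot":[[0,0,0],[0,0,0],[0,0,0],[0,0,0],[0,0,0],[0,0,0],[0,0,0],[0,0,0]]}'
python3 -c "
from h import *
s=ctrl.get_state();print(s['joint_positions'].round(3),s['position'].round(4),s['ft_force'].round(1))
cv2.imwrite('pics/d1.png',ctrl.get_image('wrist'))"
```

```text
time: 25.65
position: [0.6026, 0.1048, 0.2279]
tool_rot: [2.221, 2.219, 0.001]
ft_force: [-0.2, -0.4, -0.2]
grip_width: 0.751
[ 0.662  0.487 -1.172  1.544  0.453  1.411  1.029] [0.6026 0.1048 0.2279] [-0.2 -0.4 -0.2]
```

View pics/d1.png

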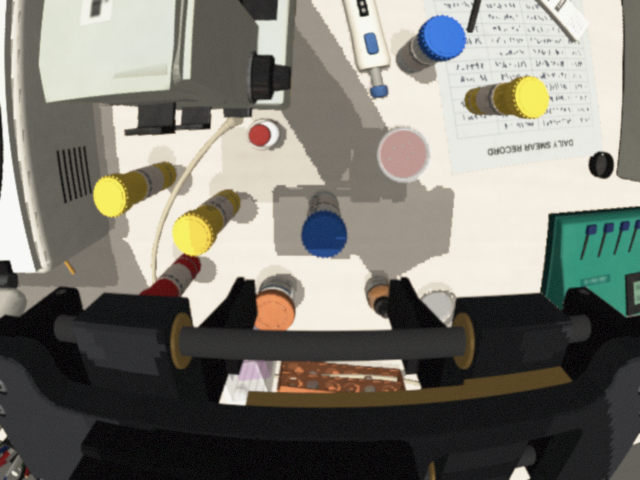

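The cap at (324,233) is centred and clear of the yellow tubes. Descending.

```bash
python3 -m crank '{"dp":[[0.2,0,1.8],[0,0,1.8],[0,0,1.8],[0,0,1.8],[0,0,1.8],[0,0,1.8],[0,0,1.7],[0,0,0]],"delta_rot":[[0,0,0],[0,0,0],[0,0,0],[0,0,0],[0,0,0],[0,0,0],[0,0,0],[0,0,0]]}'
python3 -m crank '{"dp":[[0,0,0],[0,0,0],[0,0,0],[0,0,0],[0,0,0],[0,0,0],[0,0,0],[0,0,0]],"delta_rot":[[0,0,0],[0,0,0],[0,0,0],[0,0,0],[0,0,0],[0,0,0],[0,0,0],[0,0,0]]}' 1.5 20
python3 -m crank '{"dp":[[0,0,-1],[0,0,-3],[0,0,-3],[0,0,-3],[0,0,-3],[0,0,-3],[0,0,-3],[0,0,-3]],"delta_rot":[[0,0,0],[0,0,0],[0,0,0],[0,0,0],[0,0,0],[0,0,0],[0,0,0],[0,0,0]]}'
python3 -c "
from h import *
s=ctrl.get_state();print(s['joint_positions'].round(3),s['position'].round(4),s['ft_force'].round(1),R.from_rotvec(s['tool_rot']).as_matrix().round(3))
cv2.imwrite('pics/d2.png',ctrl.get_image('wrist'))"
```

```text
time: 26.5
position: [0.6005, 0.107, 0.0987]
tool_rot: [-2.219, -2.22, 0.006]
ft_force: [0.2, -0.6, 0.2]
grip_width: 0.749
time: 27.3
position: [0.6026, 0.1076, 0.1022]
tool_rot: [2.22, 2.221, 0.001]
ft_force: [-0.9, -0.7, 2.7]
grip_width: 0.38
time: 28.1
position: [0.6017, 0.1077, 0.3234]
tool_rot: [2.22, 2.222, -0.0]
ft_force: [0.3, 1.4, -0.3]
grip_width: 0.381
[ 0.654  0.441 -1.203  1.393  0.41   1.58   1.062] [0.6017 0.1077 0.3234] [ 0.3  1.4 -0.3] [[-0.001  1.    -0.   ]
 [ 1.     0.001 -0.   ]
 [-0.    -0.    -1.   ]]
```

View pics/d2.png

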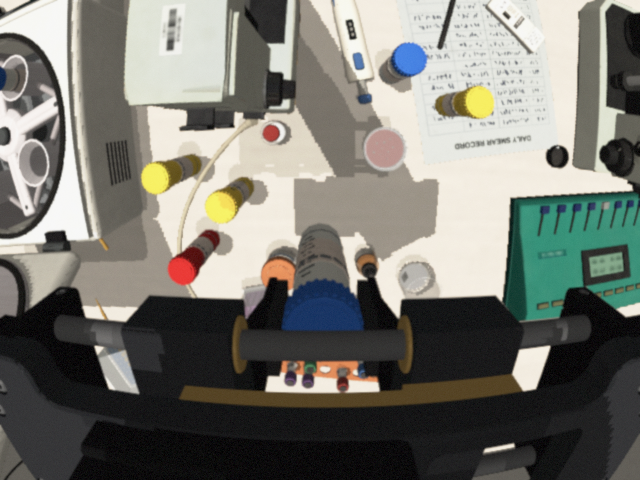

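The tall tube is held upright (33 mm opening). I'll carry it to the rear-left bucket at (.539,-.217).

```bash
python3 -m crank '{"dp":[[-3,-0.6,0],[-4,-0.9,0],[-4,-0.9,0],[-4,-0.9,0],[-4,-0.9,0],[-4,-0.7,0],[-4,-0.7,0],[-3,-0.7,0]],"delta_rot":[[0,0,0],[0,0,0],[0,0,0],[0,0,0],[0,0,0],[0,0,0],[0,0,0],[0,0,0]]}'
python3 -m crank '{"dp":[[-2.5,0,0],[0,0,0],[0,0,0],[0,0,0],[0,0,0],[0,0,0],[0,0,0],[0,0,0]],"delta_rot":[[0,0,0],[0,0,0],[0,0,0],[0,0,0],[0,0,0],[0,0,0],[0,0,0],[0,0,0]]}'
python3 -c "
from h import *
s=ctrl.get_state();print(s['joint_positions'].round(3),s['position'].round(4),s['ft_force'].round(1),R.from_rotvec(s['tool_rot']).as_matrix().round(3))
c=cam('wrist');im=ctrl.get_image('wrist')
for X in [(.5389,-.2173,.136),(.5671,-.3194,.136),(.4643,-.3468,.136),(.4362,-.2447,.136)]:
  P=np.array([proj('wrist',(X[0]+.0245*np.cos(t),X[1]+.0245*np.sin(t),.136),c) for t in np.linspace(0,6.28,40)])
  cv2.polylines(im,[P.round().astype(int)],True,(0,255,0),1)
cv2.imwrite('pics/d3.png',im)"
```

```text
time: 28.95
position: [0.5383, -0.1955, 0.3217]
tool_rot: [2.224, 2.219, -0.001]
ft_force: [0.7, -0.9, -0.6]
grip_width: 0.376
time: 29.75
position: [0.5394, -0.217, 0.3219]
tool_rot: [2.22, 2.222, -0.0]
ft_force: [-0.1, -0.4, -0.6]
grip_width: 0.384
[ 1.3    0.361 -1.229  1.47   0.34   1.547  1.656] [ 0.5394 -0.217   0.3219] [-0.1 -0.4 -0.6] [[-0.001  1.     0.   ]
 [ 1.     0.001 -0.   ]
 [-0.     0.    -1.   ]]
```

View pics/d3.png

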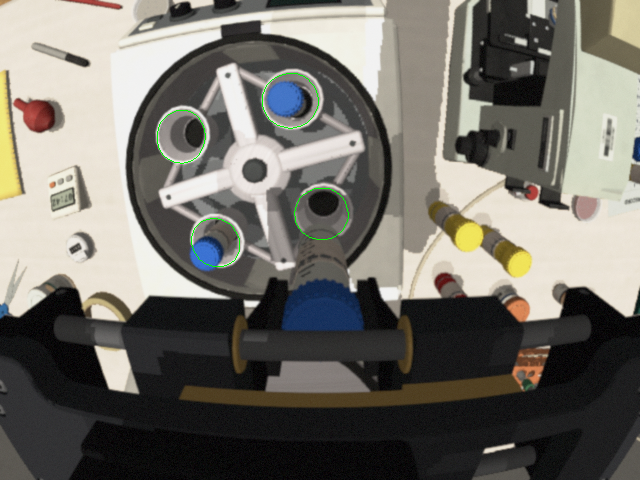

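The overlays match, with the target mouth at (323,212). Lowering.

```bash
python3 -m crank '{"dp":[[0,0,2],[0,0,2.5],[0,0,2.5],[0,0,2.5],[0,0,2],[0,0,1],[0,0,0.5],[0,0,0]],"delta_rot":[[0,0,0],[0,0,0],[0,0,0],[0,0,0],[0,0,0],[0,0,0],[0,0,0],[0,0,0]]}'
python3 -c "
from h import *
s=ctrl.get_state();print(s['joint_positions'].round(3),s['position'].round(4),s['ft_force'].round(1))
cv2.imwrite('pics/d4.png',ctrl.get_image('wrist'))"
```

```text
time: 30.6
position: [0.5394, -0.2174, 0.1919]
tool_rot: [-2.221, -2.222, -0.0]
ft_force: [0.1, -0.9, 0.2]
grip_width: 0.378
[ 1.272  0.44  -1.174  1.664  0.417  1.32   1.597] [ 0.5394 -0.2174  0.1919] [ 0.1 -0.9  0.2]
```

View pics/d4.png

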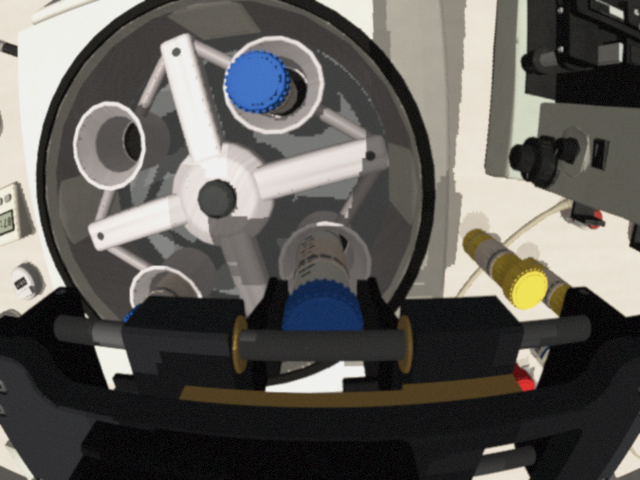

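```bash
python3 -m crank '{"dp":[[0,0,0.15],[0,0,0.15],[0,0,0.1],[0,0,0],[0,0,0],[0,0,0],[0,0,0],[0,0,0]],"delta_rot":[[0,0,0],[0,0,0],[0,0,0],[0,0,0],[0,0,0],[0,0,0],[0,0,0],[0,0,0]]}'
python3 -m crank '{"dp":[[0,0,0],[0,0,0],[0,0,0],[0,0,0],[0,0,0],[0,0,0],[0,0,0],[0,0,-1]],"delta_rot":[[0,0,0],[0,0,0],[0,0,0],[0,0,0],[0,0,0],[0,0,0],[0,0,0],[0,0,0]]}' 5.2
python3 -m crank '{"dp":[[0,0,-1],[0,0,-2],[0,0,-3],[0,0,-3],[0,0,-3],[2,1,0],[4,1,0],[4,1,0]],"delta_rot":[[0,0,0],[0,0,0],[0,0,0],[0,0,0],[0,0,0],[0,0,0],[0,0,0],[0,0,0]]}'
python3 -m crank '{"dp":[[4,0,0],[4,0,0],[4,0,0],[4,0,0],[4,0,0],[4,-3,0],[4,-3.5,0],[2.8,-3.5,0]],"delta_rot":[[0,0,0],[0,0,0],[0,0,0],[0,0,0],[0,0,0],[0,0,0],[0,0,0],[0,0,0]]}' 6.5
python3 -m crank '{"dp":[[0,-1.6,0],[0,0,2],[0,0,2],[0,0,2],[0,0,0],[0,0,0],[0,0,0],[0,0,0]],"delta_rot":[[0,0,0],[0,0,0],[0,0,0],[0,0,0],[0,0,0],[0,0,0],[0,0,0],[0,0,0]]}' 
python3 -c "
from h import *
s=ctrl.get_state();print(s['joint_positions'].round(3),s['position'].round(4),s['ft_force'].round(1))
cv2.imwrite('pics/e1.png',ctrl.get_image('wrist'))"
```

```text
time: 31.45
position: [0.5396, -0.2175, 0.1882]
tool_rot: [2.22, 2.221, 0.0]
ft_force: [-0.1, -0.7, 2.9]
grip_width: 0.38
time: 32.25
position: [0.5385, -0.2174, 0.197]
tool_rot: [-2.219, -2.221, 0.001]
ft_force: [-0.3, 0.0, 0.3]
grip_width: 0.602
time: 33.05
position: [0.5698, -0.117, 0.3192]
tool_rot: [2.223, 2.218, 0.002]
ft_force: [0.9, -0.5, -0.5]
grip_width: 0.602
time: 33.85
position: [0.4696, 0.192, 0.3185]
tool_rot: [-2.215, -2.225, -0.003]
ft_force: [-0.8, 0.2, 2.2]
grip_width: 0.746
time: 34.65
position: [0.4558, 0.1885, 0.2589]
tool_rot: [2.22, 2.221, 0.002]
ft_force: [-0.6, -0.0, 0.0]
grip_width: 0.751
[ 0.879  0.048 -1.335  1.771  0.048  1.358  1.105] [0.4558 0.1885 0.2589] [-0.6 -0.   0. ]
```

View pics/e1.png

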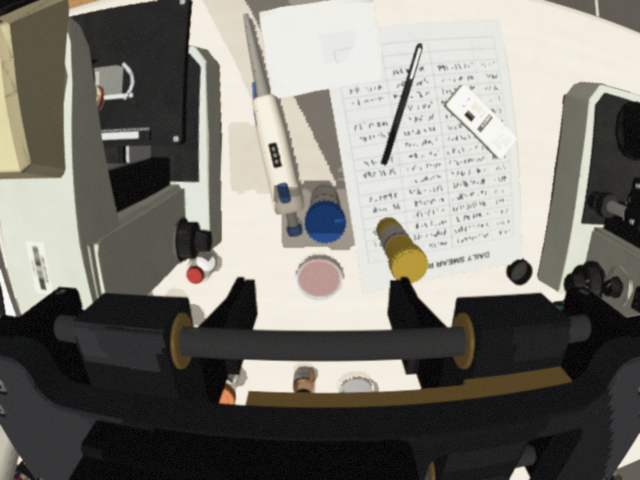

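Tall_2's cap at (325,221) is centred. The yellow tube at (408,258) is beyond the right finger.

```bash
python3 -m crank '{"dp":[[0.25,-0.25,2.2],[0,0,2.2],[0,0,2.2],[0,0,2.2],[0,0,2.2],[0,0,2.2],[0,0,2.2],[0,0,0.1]],"delta_rot":[[0,0,0],[0,0,0],[0,0,0],[0,0,0],[0,0,0],[0,0,0],[0,0,0],[0,0,0]]}'
python3 -m crank '{"dp":[[0,0,0],[0,0,0],[0,0,0],[0,0,0],[0,0,0],[0,0,0],[0,0,0],[0,0,0]],"delta_rot":[[0,0,0],[0,0,0],[0,0,0],[0,0,0],[0,0,0],[0,0,0],[0,0,0],[0,0,0]]}' 1.5 20
python3 -m crank '{"dp":[[0,0,-1],[0,0,-3],[0,0,-3],[0,0,-3],[0,0,-3],[0,0,-3],[0,0,-3],[0,0,-3]],"delta_rot":[[0,0,0],[0,0,0],[0,0,0],[0,0,0],[0,0,0],[0,0,0],[0,0,0],[0,0,0]]}'
python3 -c "
from h import *
s=ctrl.get_state();print(s['joint_positions'].round(3),s['position'].round(4),s['ft_force'].round(1),R.from_rotvec(s['tool_rot']).as_matrix().round(3))
cv2.imwrite('pics/e2.png',ctrl.get_image('wrist'))"
```

```text
time: 35.5
position: [0.4512, 0.1899, 0.1008]
tool_rot: [-2.219, -2.22, 0.005]
ft_force: [-0.0, 0.1, -0.4]
grip_width: 0.745
time: 36.3
position: [0.4532, 0.1908, 0.1032]
tool_rot: [2.221, 2.221, 0.001]
ft_force: [-0.7, -0.3, 5.0]
grip_width: 0.381
time: 37.1
position: [0.4521, 0.1911, 0.324]
tool_rot: [2.22, 2.222, -0.001]
ft_force: [0.4, 0.1, -0.1]
grip_width: 0.379
[ 0.9   -0.042 -1.297  1.667 -0.04   1.486  1.179] [0.4521 0.1911 0.324 ] [ 0.4  0.1 -0.1] [[-0.001  1.    -0.   ]
 [ 1.     0.001 -0.001]
 [-0.001 -0.    -1.   ]]
```

View pics/e2.png

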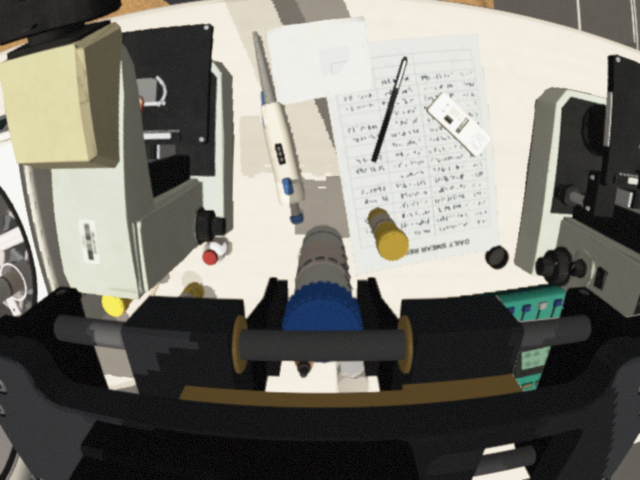

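The tube is held upright. I'll route it behind the microscope, raised, to the last bucket at (.464,-.347).

```bash
python3 -m crank '{"dp":[[-1.5,3,-1],[-1.5,3,-1],[-1.5,3,-1],[-1.5,3,-1],[-3,0,0],[-4,0,0],[-4,0,0],[-4,0,0]],"delta_rot":[[0,0,0],[0,0,0],[0,0,0],[0,0,0],[0,0,0],[0,0,0],[0,0,0],[0,0,0]]}'
python3 -m crank '{"dp":[[-4,0,0],[-4,0,0],[-4,0,0],[-3.5,-1.8,0],[-3.5,-1.8,0],[-3.5,-1.8,0],[-3.5,-1.8,0],[-3.5,-1.8,0]],"delta_rot":[[0,0,0],[0,0,0],[0,0,0],[0,0,0],[0,0,0],[0,0,0],[0,0,0],[0,0,0]]}'
python3 -m crank '{"dp":[[-3.3,-1.8,0],[0,0,0],[0,0,0],[0,0,0],[0,0,0],[0,0,0],[0,0,0],[0,0,0]],"delta_rot":[[0,0,0],[0,0,0],[0,0,0],[0,0,0],[0,0,0],[0,0,0],[0,0,0],[0,0,0]]}'
python3 -c "
from h import *
s=ctrl.get_state();print(s['joint_positions'].round(3),s['position'].round(4),s['ft_force'].round(1),R.from_rotvec(s['tool_rot']).as_matrix().round(3))
c=cam('wrist');im=ctrl.get_image('wrist')
for X in [(.5389,-.2173,.136),(.5671,-.3194,.136),(.4643,-.3468,.136),(.4362,-.2447,.136)]:
  P=np.array([proj('wrist',(X[0]+.0245*np.cos(t),X[1]+.0245*np.sin(t),.136),c) for t in np.linspace(0,6.28,40)])
  cv2.polylines(im,[P.round().astype(int)],True,(0,255,0),1)
cv2.imwrite('pics/e3.png',im)"
```

```text
time: 37.95
position: [0.5724, -0.0204, 0.3627]
tool_rot: [-2.219, -2.223, 0.0]
ft_force: [-0.2, -0.4, -0.7]
grip_width: 0.381
time: 38.75
position: [0.4818, -0.3153, 0.3628]
tool_rot: [-2.22, -2.222, -0.0]
ft_force: [0.0, -0.7, -0.4]
grip_width: 0.383
time: 39.55
position: [0.4652, -0.3469, 0.3629]
tool_rot: [2.22, 2.223, -0.0]
ft_force: [0.1, -0.2, -0.1]
grip_width: 0.382
[ 1.52   0.323 -1.177  1.397  0.298  1.615  1.947] [ 0.4652 -0.3469  0.3629] [ 0.1 -0.2 -0.1] [[-0.001  1.     0.   ]
 [ 1.     0.001 -0.   ]
 [-0.     0.    -1.   ]]
```

View pics/e3.png

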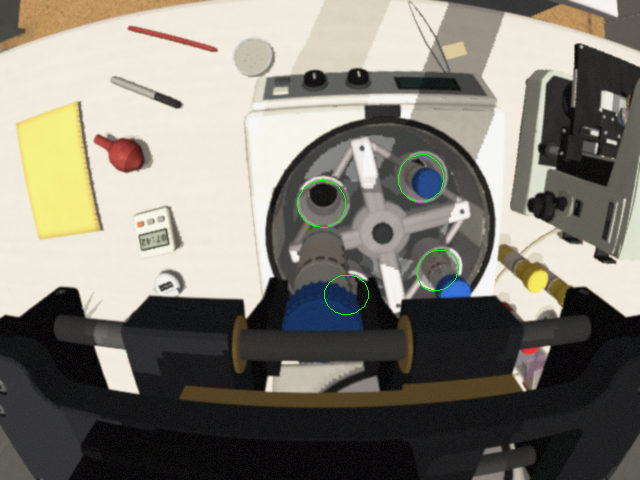

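The target mouth at (322,204) is aligned. Lowering.

```bash
python3 -m crank '{"dp":[[0,0,3],[0,0,3],[0,0,3],[0,0,3],[0,0,2.5],[0,0,1.5],[0,0,1],[0,0,0]],"delta_rot":[[0,0,0],[0,0,0],[0,0,0],[0,0,0],[0,0,0],[0,0,0],[0,0,0],[0,0,0]]}'
python3 -c "
from h import *
s=ctrl.get_state();print(s['joint_positions'].round(3),s['position'].round(4),s['ft_force'].round(1))
cv2.imwrite('pics/e4.png',ctrl.get_image('wrist'))"
```

```text
time: 40.4
position: [0.4646, -0.3472, 0.1921]
tool_rot: [-2.22, -2.221, -0.0]
ft_force: [-0.7, 0.7, -0.9]
grip_width: 0.378
[ 1.503  0.41  -1.124  1.667  0.38   1.31   1.882] [ 0.4646 -0.3472  0.1921] [-0.7  0.7 -0.9]
```

View pics/e4.png

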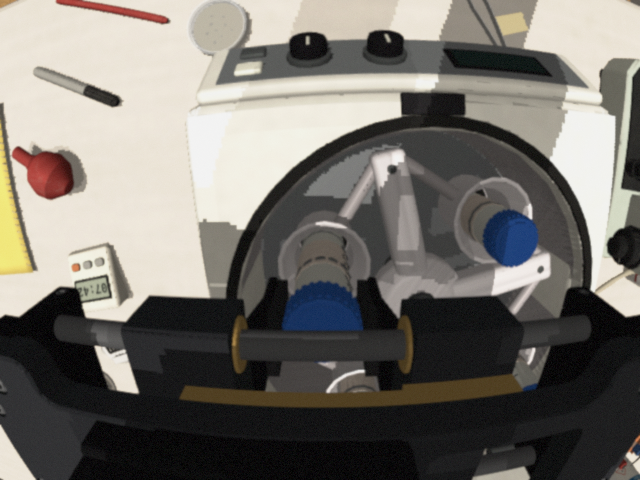

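The tube is in. Lower 3–4 mm, release, rise, and move aside for checking.

```bash
python3 -m crank '{"dp":[[0,0,0.15],[0,0,0.15],[0,0,0.05],[0,0,0],[0,0,0],[0,0,0],[0,0,0],[0,0,0]],"delta_rot":[[0,0,0],[0,0,0],[0,0,0],[0,0,0],[0,0,0],[0,0,0],[0,0,0],[0,0,0]]}'
python3 -m crank '{"dp":[[0,0,0],[0,0,0],[0,0,0],[0,0,0],[0,0,0],[0,0,0],[0,0,0],[0,0,-1]],"delta_rot":[[0,0,0],[0,0,0],[0,0,0],[0,0,0],[0,0,0],[0,0,0],[0,0,0],[0,0,0]]}' 5.2
python3 -m crank '{"dp":[[0,0,-1],[0,0,-2],[0,0,-3],[0,0,-3],[0,0,-3],[0,0,-3],[0,0,-3],[0,0,0]],"delta_rot":[[0,0,0],[0,0,0],[0,0,0],[0,0,0],[0,0,0],[0,0,0],[0,0,0],[0,0,0]]}'
python3 -m crank '{"dp":[[-2,0,0],[-3,0,0],[-3,0,0],[-3,0,0],[0,0,0],[0,0,0],[0,0,0],[0,0,0]],"delta_rot":[[0,0,0],[0,0,0],[0,0,0],[0,0,0],[0,0,0],[0,0,0],[0,0,0],[0,0,0]]}'
python3 -c "
from h import *
s=ctrl.get_state();print(s['joint_positions'].round(3),s['position'].round(4),s['ft_force'].round(1))
cv2.imwrite('pics/f_w.png',ctrl.get_image('wrist'))
a=ctrl.get_image('top')[190:310,340:520];b=ctrl.get_image('scene')[110:230,310:490]
cv2.imwrite('pics/f.png',cv2.resize(np.vstack([a,b]),None,fx=2.5,fy=2.5,interpolation=cv2.INTER_CUBIC))"
```

```text
time: 41.25
position: [0.465, -0.3474, 0.1894]
tool_rot: [2.221, 2.222, 0.0]
ft_force: [-0.4, -0.1, -0.3]
grip_width: 0.381
time: 42.05
position: [0.4642, -0.347, 0.1985]
tool_rot: [-2.219, -2.22, 0.0]
ft_force: [-0.7, -0.1, 0.7]
grip_width: 0.596
time: 42.85
position: [0.4669, -0.3474, 0.3846]
tool_rot: [2.215, 2.217, 0.002]
ft_force: [0.4, 0.7, -0.2]
grip_width: 0.595
time: 43.65
position: [0.4655, -0.4559, 0.3799]
tool_rot: [2.218, 2.224, -0.0]
ft_force: [0.1, 0.2, 0.1]
grip_width: 0.602
[ 1.435  0.49  -1.093  1.175  0.436  1.711  2.034] [ 0.4655 -0.4559  0.3799] [0.1 0.2 0.1]
```

View pics/f_w.png

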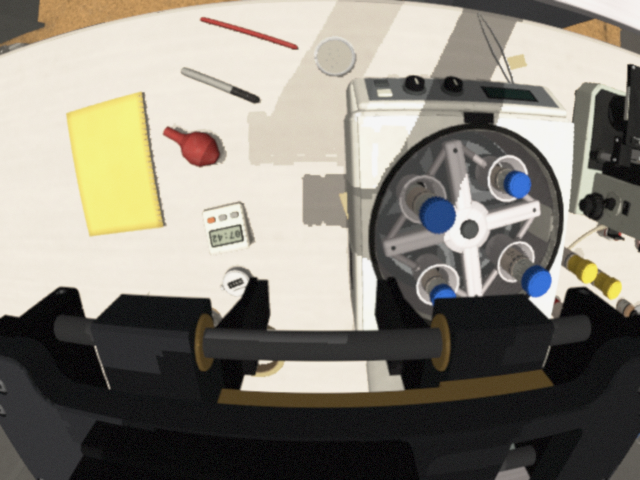

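View pics/f.png

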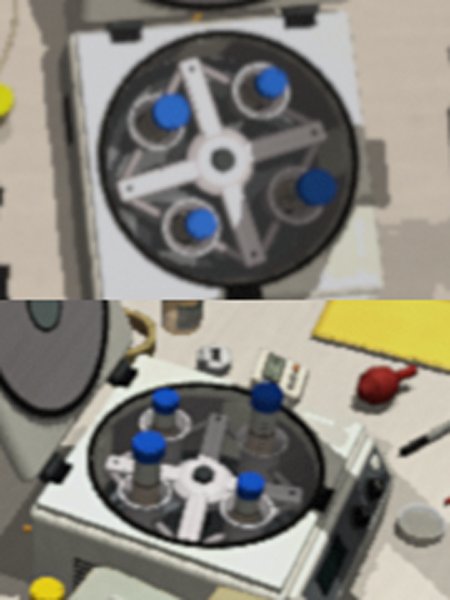

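All four caps are up, with talls and shorts across from each other. One last numeric check of the cap heights before handing in.

```bash
python3 - <<'E'
from h import *
cs={}
for n in("top","scene"):
    hsv=cv2.cvtColor(ctrl.get_image(n),cv2.COLOR_BGR2HSV);m=cv2.inRange(hsv,(100,140,40),(125,255,255))
    k,l,st,c=cv2.connectedComponentsWithStats(m);cs[n]=[c[i] for i in range(1,k) if st[i,4]>25]
for nm,X in dict(A=(.5389,-.2173,.191),B=(.5671,-.3194,.161),C=(.4643,-.3468,.191),D=(.4362,-.2447,.161)).items():
    o={n:min(cs[n],key=lambda q:np.linalg.norm(q-np.array(proj(n,X)))) for n in cs}
    print(nm,X,tri(list(o.items())).round(4))
print(ctrl.get_state()["time"])
E
```

```text
A (0.5389, -0.2173, 0.191) [ 0.5393 -0.2206  0.1926]
B (0.5671, -0.3194, 0.161) [ 0.5685 -0.3217  0.1645]
C (0.4643, -0.3468, 0.191) [ 0.4663 -0.3494  0.1903]
D (0.4362, -0.2447, 0.161) [ 0.4371 -0.2469  0.1646]
43.9
```

```bash
python3 -c "
from bench import ctrl
print(ctrl.close_job())"
```

```text
the job is handed in; nothing more can be done
None
```

All four tubes are in the centrifuge, one per bucket, and the job was handed in at about 44 s of the 109 s limit. The two tall tubes are in one pair of opposite buckets, rear-left and front-right. The two short tubes are in the other pair, rear-right and front-left.

**Position and height:** My last triangulation put every cap within about 4 mm of its bucket's centre and at seated height: talls about 0.19 m, shorts about 0.165 m. The final pictures show all four upright with caps up, and the gripper empty and clear of them.

**Floor contact:** For three tubes I felt a 3–4.5 N contact with the bucket floor before letting go. The fourth, the tall tube in the front-right bucket, showed no clear contact and was let go at the height where I expected the floor. Its cap then measured at seated height.

**Limits and other objects:** No force reading came near the limits. I did not touch any of the red or yellow look-alikes, and nothing fell.

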